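# Proof-pull on the bench spring tester

### The arm

A 7-joint arm with a two-finger parallel gripper is mounted at the origin on the work surface. World frame = base frame: x ahead of the robot, y to its left, z up, the work surface at z = 0. Lengths are in mm, angles in rad, forces in N, time in s.
With the tool pointing down it reaches from about 400 to 925 mm from the base axis. Payload 5.6 kg.
Tool frame: the origin (TCP) lies at the very end of the fingers, on their centre line; the grasp point (between the pads) lies 19 mm behind it; z points along the fingers, y is the line along which they close (so a half turn about z gives the same grasp; the last joint's range is limited). The gripper opens to 85 mm and grips with 20 to 120 N. Pads are 22 mm wide; open, the fingers measure 114 mm over their backs; the gripper's body (76 mm by 85 mm) begins 54 mm behind the grasp point. The pads swing forward as they close: fully open they stand 13 mm farther back than shut.
Start: joints at [-1.364, 0.468, -0.012, 1.603, 0.006, 1.071, -0.056], TCP at [160.727, 629.821, 231.29] pointing down, gripper open.
Joint ranges: [-2.53, 2.53], [-0.31, 2.02], [-1.57, 1.55], [0.28, 2.44], [-1.29, 4.43], [0.15, 1.84], [-2.92, 2.92]. Speed limits (rad/s): [2.57, 2.57, 3.14, 3.14, 3.14, 3.14, 3.14].

### API

Orientations are given as a unit quaternion [x, y, z, w].
In Python, from workcell import * gives the robot as it stands.
- The arm moves only by the tool arm_command, never from a script. Its argument "increments" is a list of rows, each an object with "linear": the shift along the tool's x, y, z as a fraction of full scale, a list of three; "roll": the turn about the tool's z as a fraction of full scale; "claw": the opening, from -1 (shut) to 1 (fully open). In form: [{"linear": [dx, dy, dz], "roll": roll, "claw": claw}, ...]. A call has 1 to 20 rows; each row is the pose to reach, as a shift and turn from the pose commanded when the call began, along the tool's axes at that moment; what a row does not reach only later rows make up. Full scale, the value 1, is 75 cm for a shift and 90 degrees for a turn. A row lasts 1/10 s, in which the tool goes at most 50 mm and 8.59 degrees, less where a joint would pass 70% of its speed; a pose out of reach is approached as far as the arm can. A call with a number of a shift or a turn outside -1 to 1 is refused whole. A call with a gripper value outside its range is refused whole. The fingers move at their own pace and stop on an object; "newtons" is the grip in N (left out, the last holds). Time passes only in rows, so rows that repeat a pose let the fingers close. It gives the time, the measured TCP pose, the force, the opening and the grip force at its end, in the units of the state.
- state(): the state, without advancing time (a new reading comes with each control period).
- read_camera(name): name is "scene" or "top" or "wrist"; returns the picture (384x512x3 uint8, blue, green, red); there is no depth.
- camera_params(name): a dict with "fov_y" (degrees; the focal length in pixels is half the picture's height over the tangent of half this angle, whatever the lens; pixels are square), "cx", "cy" (the principal point, pixels), "pose" (4x4, takes a point from camera to world coordinates). Camera axes: x right, y up, looking along -z (the intrinsics and any distortion apply to the point x, -y, -z); pixel columns grow to the right and rows downward; lengths in mm; the calibration is good to about 2 mm. A picture is of the moment at which its call begins: read the wrist's pose just before it. camera_params takes no time and is no camera call; for the wrist camera it gives the pose at the moment of the call.
- sign_off(): hands the job in; it is judged then, once.
The state is a dict: "time_s": time; "qpos": joint angles; "qd": joint speeds; "tau": joint torques, N m; "tool_pos": TCP position; "tcp_rot": TCP orientation; "wrist_force": force on the tool from outside, world axes, zero at the start; "wrist_torque": the same for the moment, N m; "grip_width": finger opening in mm; "grasp_force": force on a finger pad.
Only numpy, scipy, OpenCV 4.12 (cv2) and the standard library are available. Lean on these libraries where they do the work, as an engineer would, in place of code of your own. Each camera call takes 0.05 s, during which the arm holds its last target. There are 200 camera calls.

### The job

Give the spring in the bench tester its proof pull: draw the orange handle out until the red pointer stands within the width of the green clip (not the yellow one) and hold it still there for about two seconds. Then ease the handle all the way back home without letting it snap, and let go. Don't shift the green clip or disturb the other things on the bench.

Things in the scene. Friction and masses are not known exactly. Their poses are not given: they have to be found in the camera images.
- tester: fixed bench spring tester on a plywood board 230 (x) x 500 (y) x 18 mm. Origin on the bench surface under the handle's home place; its x points away from the robot, its y along the slide in the pull-out direction (robot's left), z up; yawed up to 20 degrees. White scale strip 30 mm wide, top at height 30, along y at x -85
- barrel_end (a point): centre of the open end of the blue barrel, on the rod's line, 91 mm behind the handle's home place (tester's -y), 60 mm above the bench. The barrel is 54 mm thick at its collars and runs 189 mm from here along the tester's -y
- lamp_edge (a point): on the grey lamp batten over the slide: lower edge on the robot's side, above the handle's home place (tester's x -45, height 242 mm). The batten is 50 mm wide in x (away from the robot), 28 high and runs along y from -292 to +208: no upright tool can reach the handle beneath. Posts at tester's x +85, y -272 and +188
- slide (a joint): how far the sprung slide is pulled out along the tester's y: 0 = home (in), up to 0.14 m. A spring draws it home: about 3 N at home, 70 N/m more, so 10 N at 0.1 m
- handle_grip (a point): grip point on the orange handle, moves with the slide; at home at tester's x -34, y 0, height 109 mm. The handle is a bar 22 mm thick along y (the pull direction), 30 wide, 96 long, leaning 35 degrees from vertical towards the robot as it rises; this point is on its centre line, 30 mm below its upper end. Foot: a 34 mm block on the 16 mm rod at height 60. Axes as the tester's
- pointer_tip (a point): free tip of the red pointer, a thin bar 5 mm wide that moves with the slide and reaches from its foot towards the scale strip; tester's x -69, height 48 mm, same y as the handle. Axes as the tester's
- green_mark (a point): middle of the inner edge of the green clip on the scale strip: tester's x -69, height 38 mm. The clip is 20 mm wide along y, so it covers 10 mm each side of this point. It stands 65 to 115 mm along y from the pointer's home, differently each time. Axes as the tester's
- yellow_mark (a point): the same point on the yellow clip (an earlier job's mark), 18 to 40 mm from the pointer's home; it plays no part
- jar: amber glass screw jar with a steel lid, 48 mm across, 75 mm tall, standing on the tester's board behind the slide; origin at the centre of its underside
- tin: red tin, 52 mm across, 80 mm tall, standing on the tester's board on the near side of the barrel; origin at the centre of its underside
- hammer: hammer lying loose on the bench to the robot's left; origin under its middle
- wrench: wrench lying loose on the bench to the robot's left; origin under its middle
- mug: blue mug, 80 mm across, 95 mm tall, on the bench to the left; origin at the centre of its underside
- offcut: wooden offcut 160 x 60 x 40 mm lying on the bench to the right; origin at the centre of its underside

How it is judged (in metres and radians):
On the way:
1. the red pointer stands still within the width of the green clip for a second (y of pointer_tip in the frame of green_mark between -0.01 and 0.01 m and velocity of joint slide between -0.015 and 0.015 m/s), for 1 s.
At the end, for the whole second after the job is handed in: after the held pull, the slide is back home (within 4 mm of fully in) and at rest, with the green clip where it was (within 6 mm) (value of joint slide below 0.004 m and velocity of joint slide between -0.015 and 0.015 m/s and distance of green_mark from where it was at the start of the episode below 0.006 m); the robot touches nothing.
It fails at once if the slide snaps back (runs home faster than 0.5 m/s) (velocity of joint slide below -0.5 m/s).
It fails at once if the green clip is shifted by more than 6 mm (distance of green_mark from where it was at the start of the episode above 0.006 m).
It fails at once if another thing on the bench is shifted by more than 30 mm (distance of any of jar, tin, hammer, wrench, mug, offcut from where it was at the start of the episode above 0.03 m).
It also fails if it takes over 42 s, if anything falls off the work surface, if the arm or the gripper's body presses on something with over 40 N, if the wrist force passes 120 N, or if a joint passes its speed limit or range.

## Working session

There is one attempt and no reset: what is moved stays moved. The work goes in short steps, Python scripts to look and compute and a tool call to move; the robot and the scene stay as the last step left them, time stands still between calls to the robot, and variables do not carry over. Pictures are saved under pics/ and viewed, at most 10 in all, crops included, and the job is handed in when it is done.

Besides the shell and the picture viewer there is one more tool, called after "Emit:" as name(argument=value, ...), one argument or row to a line, values as JSON. arm_command: Moves the arm, as the interface text tells. Shift numbers are shares of 75 cm and turn numbers shares of 90 degrees, none past 1 either way. Its arguments: {"type":"object","properties":{"increments":{"type":"array","items":{"type":"object","properties":{"linear":{"type":"array","items":{"type":"number","minimum":-1,"maximum":1}},"roll":{"type":"number","minimum":-1,"maximum":1},"claw":{"type":"number"}}}},"newtons":{"type":"number"}},"required":["increments"]}

```bash
mkdir -p pics; ls
python3 - <<'E'
from workcell import *
import cv2, numpy as np
s=state();print(s['time_s'],s['tool_pos'],s['tcp_rot'])
for n in ["scene","top","wrist"]:
    p=camera_params(n);print(n,p);cv2.imwrite(f"pics/{n}0.png",read_camera(n))
a=np.hstack([cv2.imread(f"pics/{n}0.png") for n in ("scene","top")])
E
```

```text
pics
0.0 [160.59715182 629.24054066 230.29970999] [ 1.24571652e-01  9.92210169e-01 -9.38638329e-04 -4.78835634e-05]
scene {'fov_y': 57.60317589703586, 'cx': 257.7987913074957, 'cy': 186.24811543912557, 'pose': array([[ 5.64432816e-01, -5.95952587e-01,  5.71188331e-01,
         1.29948443e+03],
       [ 8.25398101e-01,  3.97763242e-01, -4.00627479e-01,
        -4.95641157e+02],
       [ 1.15572601e-02,  6.97585060e-01,  7.16408761e-01,
         1.11534538e+03],
       [ 0.00000000e+00,  0.00000000e+00,  0.00000000e+00,
         1.00000000e+00]])}
top {'fov_y': 50.98551257103166, 'cx': 259.8348280682494, 'cy': 186.66126673004413, 'pose': array([[ 1.13465233e-02,  9.93043613e-01, -1.17199142e-01,
         3.79143217e+02],
       [-9.99927906e-01,  1.17287971e-02,  2.57255969e-03,
        -5.99592656e+00],
       [ 3.92926893e-03,  1.17161503e-01,  9.93105102e-01,
         1.40680758e+03],
       [ 0.00000000e+00,  0.00000000e+00,  0.00000000e+00,
         1.00000000e+00]])}
wrist {'fov_y': 61.810628547440736, 'cx': 258.4060318693435, 'cy': 193.46784091026817, 'pose': array([[ 2.47139541e-01, -9.30719638e-01, -2.69597855e-01,
         9.29141874e+01],
       [ 9.68979233e-01,  2.37054505e-01,  6.98885383e-02,
         6.46133550e+02],
       [-1.13724915e-03, -2.78506944e-01,  9.60433542e-01,
         3.74046738e+02],
       [ 0.00000000e+00,  0.00000000e+00,  0.00000000e+00,
         1.00000000e+00]])}
```

View pics/scene0.png

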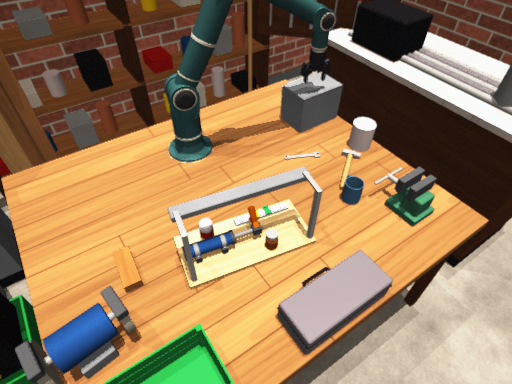

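View pics/top0.png

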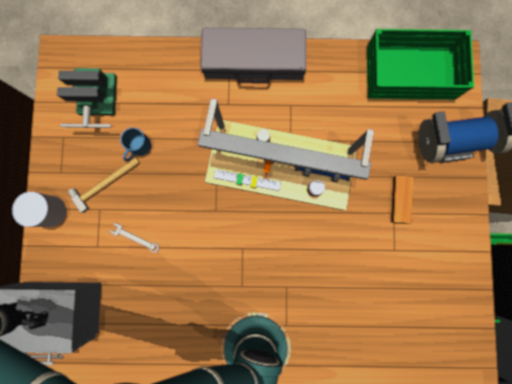

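The scene view shows the tester in mid-bench with the batten over the slide. In the top view, the green clip is at about (239,180), yellow at (253,182), the orange handle at (267,168) and the tin at (316,188).

```bash
cat > h.py <<'E'
import cv2, numpy as np
def ray(p,uv):
    f=192/np.tan(np.radians(p['fov_y']/2)); P=p['pose']
    d=P[:3,:3]@np.array([(uv[0]-p['cx'])/f,-(uv[1]-p['cy'])/f,-1]); return P[:3,3],d
def onz(p,uv,z):
    o,d=ray(p,uv); return o+d*(z-o[2])/d[2]
def proj(p,X):
    f=192/np.tan(np.radians(p['fov_y']/2)); P=p['pose']
    c=P[:3,:3].T@(np.asarray(X,float)-P[:3,3]); return np.array([p['cx']+f*c[0]/-c[2],p['cy']-f*c[1]/-c[2]])
def masks(im):
    h=cv2.cvtColor(im,cv2.COLOR_BGR2HSV); r=lambda a,b:cv2.inRange(h,a,b)
    return dict(green=r((50,120,70),(75,255,255)),yellow=r((24,170,120),(33,255,255)),
      red=r((0,200,100),(4,255,255))|r((175,200,100),(180,255,255)),orange=r((6,200,120),(13,255,255)),
      white=r((0,0,190),(180,40,255)))
E
python3 - <<'E'
from h import *; from workcell import *
p=camera_params("top"); im=cv2.imread("pics/top0.png")
Z=dict(green=40,yellow=40,red=48,orange=125,white=30)
for k,m in masks(im).items():
    m[:, :200]=0; m[:,375:]=0; m[:100]=0; m[225:]=0
    n,l,st,c=cv2.connectedComponentsWithStats(m)
    for i in range(1,n):
        if st[i,4]>4: print(k,st[i],c[i].round(1),onz(p,c[i],Z[k]).round(0))
cv2.imwrite("pics/topc.png",cv2.resize(im[90:220,195:380],None,fx=4,fy=4,interpolation=cv2.INTER_CUBIC))
E
```

```text
green [237 174   6  11  44] [239.3 178.8] [567.  61.  40.]
yellow [251 177   5  10  34] [253.4 181.7] [557.  13.  40.]
orange [264 164   7   7  33] [267.  166.2] [597. -32. 125.]
white [204 100  12  34 164] [209.6 116.3] [788. 170.  30.]
white [257 129  13  12 109] [263.  134.6] [725. -19.  30.]
white [363 130  10  35 163] [367.4 147. ] [ 685. -383.   30.]
white [214 169  23  13 188] [224.9 175.2] [580. 112.  30.]
white [243 175   8  10  58] [246.6 179.6] [566.  36.  30.]
white [257 178  24  13 197] [268.6 184. ] [551. -40.  30.]
white [310 182  15  12 141] [317.2 187.5] [ 541. -207.   30.]
```

View pics/topc.png

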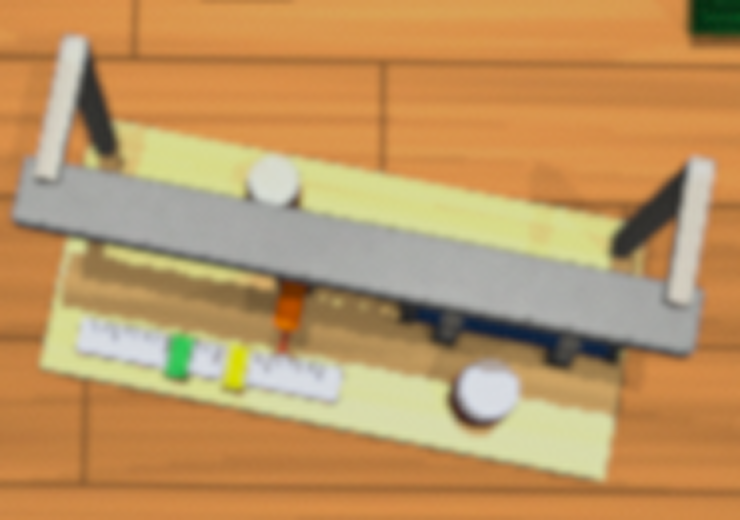

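The close-up shows the pointer tip at about top-view pixel (266,178). It is right of yellow, and green is further along. Next I move the wrist camera near the strip, staying on the robot's side.

Emit:
arm_command(
  increments=[
    {"linear": [-0.02,-0.02,0],"roll": 0.03,"claw": 1},
    {"linear": [-0.05,-0.055,0],"roll": 0.1,"claw": 1},
    {"linear": [-0.1,-0.105,-0.01],"roll": 0.17,"claw": 1},
    {"linear": [-0.14,-0.15,-0.02],"roll": 0.24,"claw": 1},
    {"linear": [-0.185,-0.2,-0.027],"roll": 0.3,"claw": 1},
    {"linear": [-0.23,-0.25,-0.027],"roll": 0.36,"claw": 1},
    {"linear": [-0.275,-0.3,-0.027],"roll": 0.42,"claw": 1},
    {"linear": [-0.32,-0.345,-0.027],"roll": 0.48,"claw": 1},
    {"linear": [-0.365,-0.395,-0.027],"roll": 0.55,"claw": 1},
    {"linear": [-0.41,-0.44,-0.027],"roll": 0.62,"claw": 1},
    {"linear": [-0.455,-0.49,-0.027],"roll": 0.69,"claw": 1},
    {"linear": [-0.5,-0.54,-0.027],"roll": 0.76,"claw": 1},
    {"linear": [-0.545,-0.59,-0.027],"roll": 0.82,"claw": 1},
    {"linear": [-0.59,-0.635,-0.027],"roll": 0.88,"claw": 1},
    {"linear": [-0.63,-0.68,-0.027],"roll": 0.93,"claw": 1},
    {"linear": [-0.655,-0.705,-0.027],"roll": 0.955,"claw": 1},
    {"linear": [-0.663,-0.718,-0.027],"roll": 0.961,"claw": 1},
    {"linear": [-0.663,-0.718,-0.027],"roll": 0.961,"claw": 1},
    {"linear": [-0.663,-0.718,-0.027],"roll": 0.961,"claw": 1},
  ],
)

```text
time_s: 2.05
tool_pos: [508.7, -13.5, 251.2]
tcp_rot: [0.77, 0.638, -0.0, -0.001]
wrist_force: [-0.0, 1.4, 0.4]
grip_width: 85.1
grasp_force: 0.0
```

Run:
```python
from h import *; from workcell import *
import pickle
s=state();print(s['time_s'],s['tool_pos'],s['tcp_rot'],s['wrist_force'])
p=camera_params("wrist"); im=read_camera("wrist"); cv2.imwrite("pics/w1.png",im); pickle.dump(p,open("w1.pkl","wb"))
Z=dict(green=40,yellow=40,red=48,orange=125,white=30)
for k,m in masks(im).items():
    n,l,st,c=cv2.connectedComponentsWithStats(m)
    for i in range(1,n):
        if st[i,4]>40: print(k,st[i],c[i].round(1),onz(p,c[i],Z[k]).round(0))
```

```text
2.05 [508.65817797 -13.49573449 251.20446375] [ 7.69890291e-01  6.38175870e-01 -1.49255013e-04 -6.91033242e-04] [-0.03308638  1.41339996  0.40253822]
green [282  77  37  20 710] [300.2  86.4] [568.  61.  40.]
yellow [282 125  35  19 618] [298.6 133.7] [559.  13.  40.]
red [316 166  41   5 161] [333.9 168.3] [591. -30.  48.]
orange [ 340  164   57   38 1093] [368.1 184.8] [603. -32. 125.]
white [ 289    0   31   77 2021] [303.2  37.3] [580. 109.  30.]
white [288  97  28  28 703] [300.9 110.5] [567.  36.  30.]
white [278 145   8  15  65] [281.5 152.1] [538.  -5.  30.]
white [287 144  27  23 472] [299.7 153.4] [558. -10.  30.]
white [305 166   8   6  42] [308.7 168.5] [566. -30.  30.]
white [304 174   8   6  41] [307.9 176.6] [563. -39.  30.]
white [286 182  26  28 618] [298.4 196.6] [549. -61.  30.]
white [ 460  189   52  124 4470] [491.1 254.8] [ 775. -181.   30.]
white [376 190  11  61 214] [380.6 219.1] [ 642. -108.   30.]
white [307 234   6  29  84] [309.5 248.9] [ 552. -131.   30.]
white [ 272  242   18  101 1226] [280.2 286.6] [ 507. -176.   30.]
white [299 245   5  19  54] [300.6 253.1] [ 540. -134.   30.]
white [ 292  314   43   36 1039] [314.1 329.9] [ 541. -250.   30.]
white [444 374  19  10 144] [452.3 379.3] [ 723. -369.   30.]
```

View pics/w1.png

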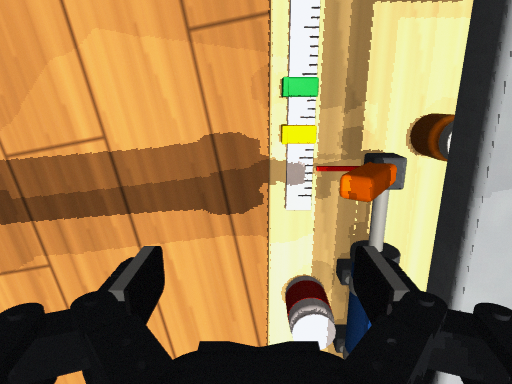

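The wrist view shows the pointer tip at (316,168), yellow at (299,134) and green at (300,86). The handle top is near (352,187), the tin is at (310,320), and the batten's edge runs from (475,0) down to (430,300).

Run:
```python
from h import *; import pickle
p=pickle.load(open("w1.pkl","rb")); im=cv2.imread("pics/w1.png"); M=masks(im)
def fit(P):
    vx,vy,x,y=cv2.fitLine(np.float32(P)[:,:2],cv2.DIST_HUBER,0,.01,.01).ravel()
    return np.degrees(np.arctan2(vx,vy)),(x,y)
# strip left edge (min x of white) upper rows
w=M['white']; L=[];R=[]
for r in list(range(2,72))+list(range(99,122))+list(range(185,207)):
    c=np.where(w[r,284:330])[0]+284
    if len(c): L.append(onz(p,(c[0],r),30)); R.append(onz(p,(c[-1]+1,r),30))
print("strip",fit(L),fit(R))
# board edge: saturation/bright change
h=cv2.cvtColor(im,cv2.COLOR_BGR2HSV)
B=[onz(p,(255+np.argmax(h[r,255:285,2].astype(int)>225),r),18) for r in range(10,120,3)]
print("board",fit(B))
# batten lower edge at z=242: first dark col right of 425
T=[]
for r in range(5,110,5):
    c=440+np.argmax((im[r,440:].max(1)<75)); T.append(onz(p,(c,r),242))
print("batten",fit(T))
yaw=np.radians(10.7); ex=np.array([np.cos(yaw),-np.sin(yaw)]); ey=np.array([np.sin(yaw),np.cos(yaw)])
tip=onz(p,(316,168.3),48)[:2]; g=onz(p,(300.2,86.4),39)[:2]; y=onz(p,(298.6,133.7),39)[:2]
print("tip",tip,"g-tip",(g-tip)@ex,(g-tip)@ey,"y",(y-tip)@ey)
O=tip+69*ex; print("origin",O, "board x",(np.array(fit(B)[1])-O)@ex,"batten x",(np.array(fit(T)[1])-O)@ex,"strip",(np.array(fit(L)[1])-O)@ex)
tx=onz(p,(490,100),270)
print("proj grip",proj(p,np.r_[O-34*ex,109]),"handle top",proj(p,np.r_[O-51*ex,133.6]), "batten",proj(p,np.r_[O-45*ex,242]))
print("tcp in tester",(np.array([508.66,-13.5])-O)@ex,(np.array([508.66,-13.5])-O)@ey)
```

```text
strip (np.float32(10.518777), (np.float32(560.0763), np.float32(75.62521))) (np.float32(10.486627), (np.float32(587.41724), np.float32(63.377926)))
board (np.float32(19.916029), (np.float32(534.10004), np.float32(90.763435)))
batten (np.float32(10.465431), (np.float32(615.43585), np.float32(56.789)))
tip [571.48205068 -26.69257509] g-tip -19.379650078697555 85.94255345878445 y 36.734481439450896
origin [639.28233364 -39.50357156] board x -127.53970529364707 batten x -41.31017408347194 strip -99.20444004700359
proj grip [365.62256541 181.65024838] handle top [354.85218619 188.66014106] batten [426.79882771 243.30597241]
tcp in tester -133.17917166960797 1.2992355860270643
```

Emit:
arm_command(
  increments=[
    {"linear": [-0.03,0,0.02],"roll": 0,"claw": 1},
    {"linear": [-0.06,0,0.07],"roll": 0,"claw": 1},
    {"linear": [-0.061,0,0.13],"roll": 0,"claw": 1},
    {"linear": [-0.061,0,0.18],"roll": 0,"claw": 1},
    {"linear": [-0.061,0,0.205],"roll": 0,"claw": 1},
    {"linear": [-0.061,0,0.211],"roll": 0,"claw": 1},
    {"linear": [-0.061,0.01,0.211],"roll": 0,"claw": 1},
    {"linear": [-0.061,0.02,0.211],"roll": 0,"claw": 1},
    {"linear": [-0.061,0.03,0.211],"roll": 0,"claw": 1},
    {"linear": [-0.061,0.04,0.211],"roll": 0,"claw": 1},
    {"linear": [-0.061,0.048,0.211],"roll": 0,"claw": 1},
    {"linear": [-0.061,0.048,0.211],"roll": 0,"claw": 1},
    {"linear": [-0.061,0.048,0.211],"roll": 0,"claw": 1},
  ],
)

```text
time_s: 3.4
tool_pos: [536.0, -66.7, 93.3]
tcp_rot: [0.771, 0.637, -0.0, -0.0]
wrist_force: [-0.3, -0.4, -0.4]
grip_width: 85.3
grasp_force: 0.0
```

Run:
```python
from h import *; from workcell import *
s=state();print(s['time_s'],s['tool_pos'],s['wrist_force'])
cv2.imwrite("pics/w2.png",np.hstack([read_camera("wrist"),cv2.resize(read_camera("scene")[165:285,165:325],(288,216)).repeat(1,0) if 0 else np.vstack([cv2.resize(read_camera("scene")[165:285,165:325],(288,216)),np.zeros((168,288,3),np.uint8)])]))
```

```text
3.4 [536.04904305 -66.71034831  93.26926601] [-0.25859053 -0.384607   -0.42844992]
```

View pics/w2.png

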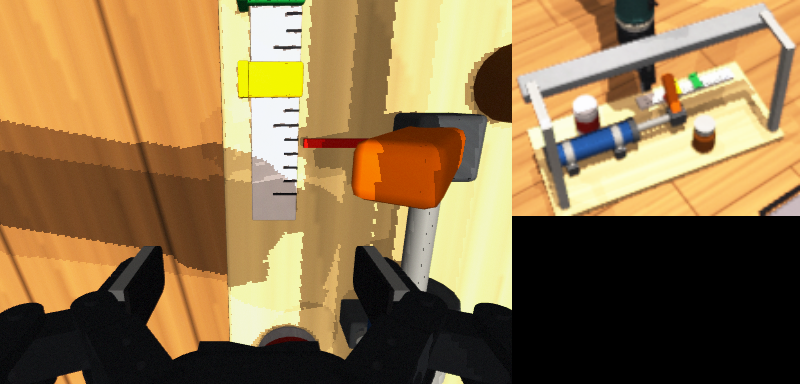

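The finger stands behind the handle's -y face: finger at (355–405,250), handle at (352–465,130–205). Now I push slowly towards +y.

Emit:
arm_command(
  increments=[
    {"linear": [0.006,0,0],"roll": 0,"claw": 1},
    {"linear": [0.014,0,0],"roll": 0,"claw": 1},
    {"linear": [0.02,0,0],"roll": 0,"claw": 1},
    {"linear": [0.024,0,0],"roll": 0,"claw": 1},
    {"linear": [0.028,0,0],"roll": 0,"claw": 1},
    {"linear": [0.032,0,0],"roll": 0,"claw": 1},
    {"linear": [0.036,0,0],"roll": 0,"claw": 1},
    {"linear": [0.04,0,0],"roll": 0,"claw": 1},
    {"linear": [0.044,0,0],"roll": 0,"claw": 1},
    {"linear": [0.048,0,0],"roll": 0,"claw": 1},
    {"linear": [0.052,0,0],"roll": 0,"claw": 1},
    {"linear": [0.056,0,0],"roll": 0,"claw": 1},
    {"linear": [0.06,0,0],"roll": 0,"claw": 1},
    {"linear": [0.06,0,0],"roll": 0,"claw": 1},
  ],
)

```text
time_s: 4.9
tool_pos: [544.6, -21.9, 93.3]
tcp_rot: [0.77, 0.638, 0.0, -0.0]
wrist_force: [-1.4, -3.5, 1.2]
grip_width: 85.6
grasp_force: 2.1
```

```bash
cat > look.py <<'E'
from h import *; from workcell import *; import sys
s=state();p=camera_params("wrist"); im=read_camera("wrist"); cv2.imwrite(sys.argv[1],im)
print(s['time_s'],s['tool_pos'],s['wrist_force'])
yaw=np.radians(10.6); ex=np.array([np.cos(yaw),-np.sin(yaw)]); ey=np.array([np.sin(yaw),np.cos(yaw)]); O=np.array([639.3,-39.5])
print("tcp",(s['tool_pos'][:2]-O)@ex,(s['tool_pos'][:2]-O)@ey)
M=masks(im); r=M['red']; r[260:]=0
n,l,st,c=cv2.connectedComponentsWithStats(r)
for i in range(1,n):
    if st[i,4]>40:
        print("red",st[i]); x0=st[i,0]; v=np.where(l[:,x0+4]==i)[0].mean(); t=onz(p,(x0,v),48)[:2]; print("tip",(t-O)@ex,(t-O)@ey)
for k in("green","yellow"):
    n,l,st,c=cv2.connectedComponentsWithStats(M[k])
    if n>1:
        i=1+st[1:,4].argmax(); q=onz(p,c[i],39)[:2]; print(k,st[i],(q-O)@ex,(q-O)@ey)
E
python3 look.py pics/w3.png
```

```text
4.9 [544.6142136  -21.88795383  93.28904654] [-1.36791585 -3.47235801  1.15434817]
tcp -96.3097661933284 -0.10607554252418415
red [302 181  85   9 596]
tip -68.90505059270222 20.40494576439808
green [ 237   53   66   37 2343] -88.64864057768078 86.05309308673505
yellow [ 239  141   62   33 1785] -88.03724332955053 37.064360081968815
```

View pics/w3.png

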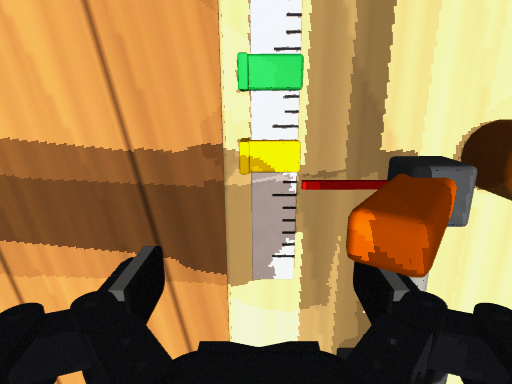

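The finger is seated and the slide is moving. The pointer tip is at (302,185), 20 mm out, and green is at 86, so I need 65 mm more.

Emit:
arm_command(
  increments=[
    {"linear": [0.003,0,0],"roll": 0,"claw": 1},
    {"linear": [0.008,0,0],"roll": 0,"claw": 1},
    {"linear": [0.014,0,0],"roll": 0,"claw": 1},
    {"linear": [0.02,0,0],"roll": 0,"claw": 1},
    {"linear": [0.026,0,0],"roll": 0,"claw": 1},
    {"linear": [0.032,0,0],"roll": 0,"claw": 1},
    {"linear": [0.038,0,0],"roll": 0,"claw": 1},
    {"linear": [0.044,0,0],"roll": 0,"claw": 1},
    {"linear": [0.05,0,0],"roll": 0,"claw": 1},
    {"linear": [0.056,0,0],"roll": 0,"claw": 1},
    {"linear": [0.062,0,0],"roll": 0,"claw": 1},
    {"linear": [0.068,0,0],"roll": 0,"claw": 1},
    {"linear": [0.074,0,0],"roll": 0,"claw": 1},
    {"linear": [0.079,0,0],"roll": 0,"claw": 1},
    {"linear": [0.083,0,0],"roll": 0,"claw": 1},
    {"linear": [0.086,0,0],"roll": 0,"claw": 1},
    {"linear": [0.088,0,0],"roll": 0,"claw": 1},
    {"linear": [0.088,0,0],"roll": 0,"claw": 1},
    {"linear": [0.088,0,0],"roll": 0,"claw": 1},
  ],
)

```text
time_s: 6.85
tool_pos: [556.3, 40.4, 93.3]
tcp_rot: [0.771, 0.637, -0.001, 0.0]
wrist_force: [-3.1, -8.4, 3.4]
grip_width: 85.5
grasp_force: 4.4
```

```bash
python3 look.py pics/w4.png
```

```text
6.85 [556.27409369  40.41414976  93.32177722] [-3.09305564 -8.44860732  3.41310934]
tcp -96.3094139832669 63.277715091048655
red [302 181  85   9 611]
tip -68.91040342741744 83.62298275005942
green [ 240  162   60   33 1777] -88.41166799999861 86.52180079777159
yellow [276 237  22  25 304] -75.32800020665094 33.86436456506977
```

View pics/w4.png

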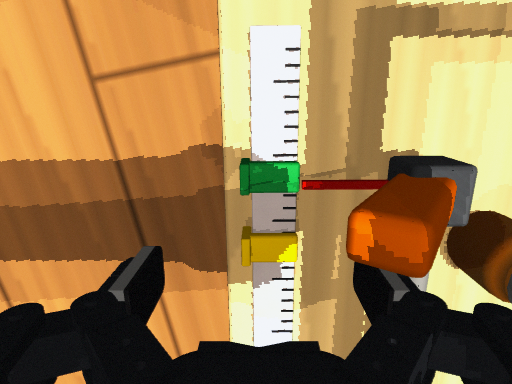

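The pointer at (302,185) is in line with the lower half of the green clip (rows 162–194), and is 2.8 mm short of centre. I nudge it up and hold.

Emit:
arm_command(
  increments=[
    {"linear": [0.002,0,0],"claw": 1},
    {"linear": [0.0035,0,0],"claw": 1},
    {"linear": [0.0035,0,0],"claw": 1},
    {"linear": [0.0035,0,0],"claw": 1},
    {"linear": [0.0035,0,0],"claw": 1},
    {"linear": [0.0035,0,0],"claw": 1},
    {"linear": [0.0035,0,0],"claw": 1},
    {"linear": [0.0035,0,0],"claw": 1},
    {"linear": [0.0035,0,0],"claw": 1},
    {"linear": [0.0035,0,0],"claw": 1},
    {"linear": [0.0035,0,0],"claw": 1},
    {"linear": [0.0035,0,0],"claw": 1},
    {"linear": [0.0035,0,0],"claw": 1},
    {"linear": [0.0035,0,0],"claw": 1},
    {"linear": [0.0035,0,0],"claw": 1},
    {"linear": [0.0035,0,0],"claw": 1},
    {"linear": [0.0035,0,0],"claw": 1},
    {"linear": [0.0035,0,0],"claw": 1},
    {"linear": [0.0035,0,0],"claw": 1},
    {"linear": [0.0035,0,0],"claw": 1},
  ],
)

```text
$.increments[0]: bad value
```

```bash
python3 look.py pics/w5.png; python3 look.py pics/w6.png
```

```text
6.9 [556.27554803  40.38890625  93.33187579] [-4.3956872  -8.86409398  3.88690254]
tcp -96.30334088669504 63.253169881239515
red [302 181  86   9 606]
tip -68.91029307223408 83.59823980373217
green [ 240  161   60   34 1771] -88.37920546465502 86.5431961218575
yellow [268 241  30  21 319] -76.05024100730162 33.610232089376524
6.95 [556.280199    40.3679873   93.35198655] [-3.54992323 -8.25509687  3.21181251]
tcp -96.29492122039517 63.233463456199544
red [302 181  85   9 611]
tip -68.91029277202409 83.58549912285748
green [ 240  162   60   33 1770] -88.37857313196592 86.51549307055858
yellow [275 242  23  20 286] -75.1966050695493 33.28065661686027
```

Emit:
arm_command(
  increments=[
    {"linear": [0,0,0],"claw": 1},
    {"linear": [0,0,0],"claw": 1},
    {"linear": [0,0,0],"claw": 1},
    {"linear": [0,0,0],"claw": 1},
    {"linear": [0,0,0],"claw": 1},
  ],
)

```text
$.increments[0]: bad value
```

Roll has to be given in every row.

Emit:
arm_command(
  increments=[
    {"linear": [0.002,0,0],"roll": 0,"claw": 1},
    {"linear": [0.0035,0,0],"roll": 0,"claw": 1},
    {"linear": [0.0035,0,0],"roll": 0,"claw": 1},
    {"linear": [0.0035,0,0],"roll": 0,"claw": 1},
    {"linear": [0.0035,0,0],"roll": 0,"claw": 1},
    {"linear": [0.0035,0,0],"roll": 0,"claw": 1},
    {"linear": [0.0035,0,0],"roll": 0,"claw": 1},
    {"linear": [0.0035,0,0],"roll": 0,"claw": 1},
    {"linear": [0.0035,0,0],"roll": 0,"claw": 1},
    {"linear": [0.0035,0,0],"roll": 0,"claw": 1},
    {"linear": [0.0035,0,0],"roll": 0,"claw": 1},
    {"linear": [0.0035,0,0],"roll": 0,"claw": 1},
    {"linear": [0.0035,0,0],"roll": 0,"claw": 1},
    {"linear": [0.0035,0,0],"roll": 0,"claw": 1},
    {"linear": [0.0035,0,0],"roll": 0,"claw": 1},
    {"linear": [0.0035,0,0],"roll": 0,"claw": 1},
    {"linear": [0.0035,0,0],"roll": 0,"claw": 1},
    {"linear": [0.0035,0,0],"roll": 0,"claw": 1},
    {"linear": [0.0035,0,0],"roll": 0,"claw": 1},
    {"linear": [0.0035,0,0],"roll": 0,"claw": 1},
  ],
)

```text
time_s: 9.0
tool_pos: [556.7, 42.8, 93.3]
tcp_rot: [0.771, 0.636, -0.001, 0.0]
wrist_force: [-4.3, -9.1, 3.9]
grip_width: 85.4
grasp_force: 4.5
```

```bash
python3 look.py pics/w7.png; python3 look.py pics/w8.png
```

```text
9.0 [556.72708665  42.84378613  93.33270367] [-4.28569557 -9.1247996   3.92956468]
tcp -96.31108608657696 65.74921923515716
red [302 181  85   9 622]
tip -68.91180790669749 86.10398851250908
green [ 240  165   60   34 1738] -88.42998149214424 86.49538132620903
yellow [267 242  31  23 390] -76.37723919031133 34.99786506246474
9.05 [556.71142509  42.89015483  93.32414121] [-4.52833257 -8.49601605  3.92000453]
tcp -96.335009969605 65.7919157058668
red [302 181  86   9 618]
tip -68.90185836892219 85.78940215906735
green [ 240  166   60   33 1738] -88.43850367184453 86.5032612504056
yellow [266 242  32  23 402] -76.45942222704754 35.17848972675454
```

Emit:
arm_command(
  increments=[
    {"linear": [0,0,0],"roll": 0,"claw": 1},
    {"linear": [0,0,0],"roll": 0,"claw": 1},
    {"linear": [0,0,0],"roll": 0,"claw": 1},
    {"linear": [0,0,0],"roll": 0,"claw": 1},
    {"linear": [0,0,0],"roll": 0,"claw": 1},
  ],
)

```text
time_s: 9.6
tool_pos: [556.7, 42.9, 93.3]
tcp_rot: [0.771, 0.636, -0.001, 0.0]
wrist_force: [-4.4, -8.9, 3.6]
grip_width: 85.2
grasp_force: 4.5
```

The pointer is centred on green (0.5 mm off) and was held for over 2.5 s. Now I ease it back.

Emit:
arm_command(
  increments=[
    {"linear": [-0.003,0,0],"roll": 0,"claw": 1},
    {"linear": [-0.008,0,0],"roll": 0,"claw": 1},
    {"linear": [-0.015,0,0],"roll": 0,"claw": 1},
    {"linear": [-0.022,0,0],"roll": 0,"claw": 1},
    {"linear": [-0.029,0,0],"roll": 0,"claw": 1},
    {"linear": [-0.036,0,0],"roll": 0,"claw": 1},
    {"linear": [-0.043,0,0],"roll": 0,"claw": 1},
    {"linear": [-0.05,0,0],"roll": 0,"claw": 1},
    {"linear": [-0.057,0,0],"roll": 0,"claw": 1},
    {"linear": [-0.064,0,0],"roll": 0,"claw": 1},
    {"linear": [-0.071,0,0],"roll": 0,"claw": 1},
    {"linear": [-0.078,0,0],"roll": 0,"claw": 1},
    {"linear": [-0.085,0,0],"roll": 0,"claw": 1},
    {"linear": [-0.091,0,0],"roll": 0,"claw": 1},
    {"linear": [-0.097,0,0],"roll": 0,"claw": 1},
    {"linear": [-0.102,0,0],"roll": 0,"claw": 1},
    {"linear": [-0.106,0,0],"roll": 0,"claw": 1},
    {"linear": [-0.109,0,0],"roll": 0,"claw": 1},
    {"linear": [-0.112,0,0],"roll": 0,"claw": 1},
    {"linear": [-0.115,0,0],"roll": 0,"claw": 1},
  ],
)

```text
time_s: 11.6
tool_pos: [541.3, -39.6, 93.3]
tcp_rot: [0.77, 0.638, 0.0, -0.0]
wrist_force: [-1.8, -3.4, 1.1]
grip_width: 85.4
grasp_force: 1.5
```

Emit:
arm_command(
  increments=[
    {"linear": [-0.003,0,0],"roll": 0,"claw": 1},
    {"linear": [-0.006,0,0],"roll": 0,"claw": 1},
    {"linear": [-0.009,0,0],"roll": 0,"claw": 1},
    {"linear": [-0.014,0,0],"roll": 0,"claw": 1},
    {"linear": [-0.022,0,0],"roll": 0,"claw": 1},
    {"linear": [-0.03,0,0],"roll": 0,"claw": 1},
    {"linear": [-0.03,0,0],"roll": 0,"claw": 1},
    {"linear": [-0.03,-0.02,0],"roll": 0,"claw": 1},
    {"linear": [-0.03,-0.05,0],"roll": 0,"claw": 1},
    {"linear": [-0.03,-0.05,-0.04],"roll": 0,"claw": 1},
    {"linear": [-0.03,-0.05,-0.1],"roll": 0,"claw": 1},
    {"linear": [-0.03,-0.05,-0.15],"roll": 0,"claw": 1},
    {"linear": [-0.03,-0.05,-0.18],"roll": 0,"claw": 1},
    {"linear": [-0.03,-0.05,-0.18],"roll": 0,"claw": 1},
    {"linear": [-0.03,-0.05,-0.18],"roll": 0,"claw": 1},
  ],
)

```text
time_s: 13.1
tool_pos: [500.1, -54.5, 228.3]
tcp_rot: [0.77, 0.638, 0.0, -0.0]
wrist_force: [-0.6, 0.4, -0.9]
grip_width: 85.4
grasp_force: 0.0
```

```bash
python3 look.py pics/w9.png
```

```text
13.1 [500.13968578 -54.47299528 228.31022785] [-0.59085265  0.36465768 -0.94305109]
tcp -134.03128933670672 -40.31621409497179
red [323 129  30   5 147]
tip -68.48883251158003 0.6532695078942664
green [285  27  41  24 899] -88.28849355217487 86.15139710899172
yellow [285  83  38  22 765] -88.34307012149412 36.56722721815728
```

View pics/w9.png

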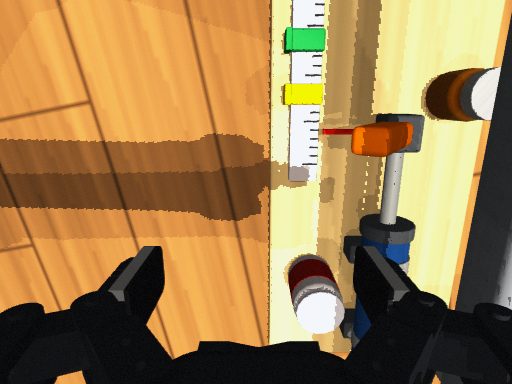

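The pointer is home: its tip at (323,131) reads 0.65 mm, within measurement error. Green is unmoved at 86.2 mm and the gripper is clear of everything.

```bash
python3 -c "
from workcell import *
print(sign_off())"
```

```text
the job is handed in; nothing more can be done
None
```

I held the pointer within about 1 mm of the green clip's centre for over two seconds, eased the handle home (camera reads 0.65 mm), then drew the arm clear and handed the job in; the green clip didn't move, and no verdict came back.

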